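# Get the sample vial out from among the bottles

### The arm

A 6-joint arm with a two-finger parallel gripper is mounted at the origin on a cart in front of the work surface, level with it; the furniture and walls round the work are solid. World frame = base frame: x ahead of the robot, y to its left, z up, the work surface at z = 0. Lengths are in mm, angles in rad, forces in N, time in s.
With the tool pointing down it reaches from about 350 to 800 mm from the base axis. Payload 7.3 kg.
Tool frame: the origin (TCP) lies on the centre line of the jaws, within the pads' length; the fingertips stand robot.tip_extent ahead of it and the grasp point (between the pads) lies 8 mm behind it (robot.tip_extent is the distance from the TCP to the fingertips, in mm); z points along the fingers, y is the line along which they close (so a half turn about z gives the same grasp; the last joint's range is limited). The gripper opens to 85 mm and grips with 20 to 120 N. Pads are 22 mm wide; open, the fingers measure 114 mm over their backs; the gripper's body (76 mm by 85 mm) begins 54 mm behind the grasp point. The pads swing forward as they close: fully open they stand 13 mm farther back than shut.
Start: joints at [-1.306, 0.342, 1.524, -0, 1.275, -0.146], TCP at [209.678, -481.33, 242.322] pointing down, gripper open.
Joint ranges: [-2.53, 2.53], [-0.77, 2.02], [0.04, 2.7], [-1, 4.14], [0.28, 2.66], [-3.11, 3.11]. Speed limits (rad/s): [2.57, 2.57, 3.14, 3.14, 3.14, 3.14].

### API

Orientations are given as a unit quaternion [x, y, z, w].
In Python, from cell import robot gives the robot as it stands.
- The arm moves only by the tool drive_tool, never from a script. Its argument "moves" is a list of rows, each an object with "delta_rot": the turn, a rotation vector about the world's x, y, z in rad, a list of three; "offset": the shift along the world's x, y, z in mm, a list of three; "hand": the closure in counts, from 0 (fully open) to 255 (shut). A call has exactly 8 rows; each row is the pose to reach, as a shift and turn from the pose commanded when the call began; what a row does not reach only later rows make up. A row lasts 1/10 s, in which the tool goes at most 50 mm and 8.59 degrees, less where a joint would pass 70% of its speed; a pose out of reach is approached as far as the arm can. A call with a gripper value outside its range is refused whole. The fingers move at their own pace and stop on an object; "squeeze" is the grip in N (left out, the last holds). Time passes only in rows, so rows that repeat a pose let the fingers close, or fill a call up. It gives the time, the measured TCP pose, the force, the opening and the grip force at its end, in the units of the state.
- robot.get_obs(): the state, without advancing time (a new reading comes with each control period).
- robot.get_image(name): name is "scene" or "top" or "wrist"; returns the picture (400x640x3 uint8, red, green, blue); there is no depth.
- robot.get_calibration(name): a dict with "fov_y" (degrees; the focal length in pixels is half the picture's height over the tangent of half this angle, whatever the lens; pixels are square), "cx", "cy" (the principal point, pixels), "position" and "rotation" of the camera in the world. Camera axes: x right, y down, z forward; pixel columns grow to the right and rows downward; lengths in mm; the calibration is good to about 2 mm. A picture is of the moment at which its call begins: read the wrist's pose just before it. get_calibration takes no time and is no camera call; for the wrist camera it gives the pose at the moment of the call.
- robot.sign_off(): hands the job in; it is judged then, once.
The state is a dict: "clock": time; "joint_positions": joint angles; "qd": joint speeds; "joint_efforts": joint torques, N m; "tcp_pos": TCP position; "ee_rot": TCP orientation; "contact_force": force on the tool from outside, world axes, zero at the start; "ft_torque": the same for the moment, N m; "gripper_width": opening from 0.0 (shut) to 1.0 (fully open); "finger_force": force on a finger pad.
Only numpy, scipy, OpenCV 4.12 (cv2) and the standard library are available. Lean on these libraries where they do the work, as an engineer would, in place of code of your own. Each camera call takes 0.05 s, during which the arm holds its last target. There are 200 camera calls.

### The job

The small sample vial in the grey tray is hemmed in by three bottles. Stand all three bottles upright in the green side tray, leaving the vial alone meanwhile, then stand the vial in the middle of the balance's steel pan, and after that put every bottle back on the very mark in the grey tray where it stood. Do not tip anything over.

Things in the scene. Friction and masses are not known exactly. Their poses are not given: they have to be found in the camera images.
- white_cap_bottle: amber glass bottle with a white screw cap, 100 mm tall; body 49 mm in diameter up to 74 mm, above that only the round cap, about 29 mm in diameter and 26 mm high, which can be gripped from above. Closed, loose, stands upright. Origin: centre of its underside, z up.
- blue_cap_bottle: amber glass bottle with a blue screw cap, 120 mm tall; body 54 mm in diameter up to 94 mm, above that only the round cap, about 32 mm in diameter and 26 mm high, which can be gripped from above. Closed, loose, stands upright. Origin: centre of its underside, z up.
- white_bottle: white plastic bottle with a blue screw cap, 98 mm tall; body 54 mm in diameter up to 82 mm, above that only the round cap, about 36 mm in diameter and 16 mm high, which can be gripped from above. Closed, loose, stands upright. Origin: centre of its underside, z up.
- vial: small sample vial, pale body and white screw cap, 22 mm in diameter, 43 mm tall, loose, upright between the bottles. Origin: centre of its underside, z up.
- store_tray: fixed light-grey open tray, 190 mm along its x, 200 mm along its y, rim 21 mm high, floor top 5 mm above the origin; origin: centre of its underside, on the worktop. Printed black rings on its floor mark four places: bottle marks of 64 mm diameter at (x, y) = (18, 54), (18, -54) and (-38, 0) mm, and a small vial mark at (18, 0) mm. Which bottle stands on which mark differs from start to start; each goes back to its own.
- side_tray: fixed green open tray, empty, 150 mm along its x, 260 mm along its y, walls 5 mm, rim 21 mm high, floor top 5 mm above the origin; origin: centre of its underside, on the worktop. Room for the three bottles in a row along its y.
- balance: fixed electronic balance, cream housing 203 mm along its x, 173 mm along its y, keys on the -x side, with a round flat steel pan 116 mm in diameter. Origin: centre of its underside, on the worktop.
- pan (a point): centre of the top face of the balance's pan, 61 mm above the worktop; z up.

How it is judged (in metres and radians):
On the way, in this order (a step that is already met when the one before it is completed fails the run):
1. all three bottles stand released in the side tray while the vial is still where it was (x of white_cap_bottle in the frame of side_tray between -0.06 and 0.06 m and y of white_cap_bottle in the frame of side_tray between -0.115 and 0.115 m and z of white_cap_bottle in the frame of side_tray between 0.001 and 0.009 m and angle between each of white_cap_bottle, blue_cap_bottle, white_bottle's own z axis and vertical below 0.1 rad and linear speed of each of white_cap_bottle, blue_cap_bottle, white_bottle below 0.02 m/s and x of blue_cap_bottle in the frame of side_tray between -0.06 and 0.06 m and y of blue_cap_bottle in the frame of side_tray between -0.115 and 0.115 m and z of blue_cap_bottle in the frame of side_tray between 0.001 and 0.009 m and x of white_bottle in the frame of side_tray between -0.06 and 0.06 m and y of white_bottle in the frame of side_tray between -0.115 and 0.115 m and z of white_bottle in the frame of side_tray between 0.001 and 0.009 m and contact force between the fingers and white_cap_bottle below 0.1 N and contact force between the fingers and blue_cap_bottle below 0.1 N and contact force between the fingers and white_bottle below 0.1 N and distance of vial from where it was at the start of the episode below 0.015 m), for 0.2 s.
2. the vial stands released in the middle of the pan while the bottles are still in the side tray (horizontal distance between vial and pan below 0.015 m and z of vial in the frame of pan between -0.004 and 0.005 m and angle between each of vial, white_cap_bottle, blue_cap_bottle, white_bottle's own z axis and vertical below 0.1 rad and linear speed of each of vial, white_cap_bottle, blue_cap_bottle, white_bottle below 0.02 m/s and contact force between the fingers and vial below 0.1 N and x of white_cap_bottle in the frame of side_tray between -0.06 and 0.06 m and y of white_cap_bottle in the frame of side_tray between -0.115 and 0.115 m and z of white_cap_bottle in the frame of side_tray between 0.001 and 0.009 m and x of blue_cap_bottle in the frame of side_tray between -0.06 and 0.06 m and y of blue_cap_bottle in the frame of side_tray between -0.115 and 0.115 m and z of blue_cap_bottle in the frame of side_tray between 0.001 and 0.009 m and x of white_bottle in the frame of side_tray between -0.06 and 0.06 m and y of white_bottle in the frame of side_tray between -0.115 and 0.115 m and z of white_bottle in the frame of side_tray between 0.001 and 0.009 m), for 0.2 s.
At the end, for the whole second after the job is handed in: The vial stands upright on the balance pan, within 15 mm of its centre, and each bottle stands upright within 15 mm of where it stood at the start; all released and at rest (horizontal distance between vial and pan below 0.015 m and z of vial in the frame of pan between -0.004 and 0.005 m and angle between each of vial, white_cap_bottle, blue_cap_bottle, white_bottle's own z axis and vertical below 0.1 rad and linear speed of each of vial, white_cap_bottle, blue_cap_bottle, white_bottle below 0.02 m/s and distance of each of white_cap_bottle, blue_cap_bottle, white_bottle from where it was at the start of the episode below 0.015 m); the robot touches nothing.
It fails at once if a bottle or the vial is tipped over (tilted more than 0.6 rad) (angle between any of white_cap_bottle, blue_cap_bottle, white_bottle, vial's own z axis and vertical above 0.6 rad).
It also fails if it takes over 144 s, if anything falls off the work surface, if the arm or the gripper's body presses on something with over 40 N, if the wrist force passes 120 N, or if a joint passes its speed limit or range.

## Working session

There is one attempt and no reset: what is moved stays moved. The work goes in short steps, Python scripts to look and compute and a tool call to move; the robot and the scene stay as the last step left them, time stands still between calls to the robot, and variables do not carry over. Pictures are saved under pics/ and viewed, at most 14 in all, crops included, and the job is handed in when it is done.

Besides the shell and the picture viewer there is one more tool, called after "Call:" by a JSON object that holds its "name" and its "arguments". drive_tool: Moves the arm, as the interface text tells. Its arguments: {"type":"object","properties":{"moves":{"type":"array"},"squeeze":{"type":"number"}},"required":["moves"]}

```bash
ls; mkdir -p pics
python3 - <<'E'
from cell import robot
import cv2
print(robot.get_obs(), robot.tip_extent)
for n in("top","scene"):
    print(n,robot.get_calibration(n))
    cv2.imwrite(f"pics/{n}0.png",robot.get_image(n)[:,:,::-1])
E
```

```text
pics
{'clock': 0.0, 'joint_positions': array([-1.30597799e+00,  3.42712919e-01,  1.52504933e+00,  2.51456608e-05,
        1.27538810e+00, -1.45970821e-01]), 'qd': array([ 0.00084834,  0.00035187, -0.00041058, -0.00015792, -0.00243479,
        0.00075927]), 'joint_efforts': array([-5.87783306e-04, -4.33685231e+01, -2.46010691e+01, -2.63393831e-04,
        7.88569538e-03, -2.48316985e-05]), 'tcp_pos': array([ 209.58667064, -480.92049508,  241.61975455]), 'ee_rot': array([ 9.78981037e-01,  2.03949805e-01, -3.42509330e-05, -7.78191317e-04]), 'contact_force': array([0.49861353, 0.656493  , 0.3706093 ]), 'ft_torque': array([-0.00636252,  0.01134223, -0.03522257]), 'finger_force': 0.0, 'gripper_width': 1.0022796931526028} 11.0
top {'fov_y': 47.4476683044097, 'cx': 318.68484846884246, 'cy': 191.48409394183906, 'position': array([ 241.59663791,  -15.33715528, 1586.56399617]), 'rotation': array([-0.7013938 ,  0.70781174, -0.05717818,  0.06148116])}
scene {'fov_y': 51.117371721063556, 'cx': 322.5368524301421, 'cy': 196.5190115167562, 'position': array([ -72.18452519,  736.28414906, 1102.76006275]), 'rotation': array([-0.29566086,  0.88580257, -0.33655791,  0.12110838])}
```

View pics/top0.png

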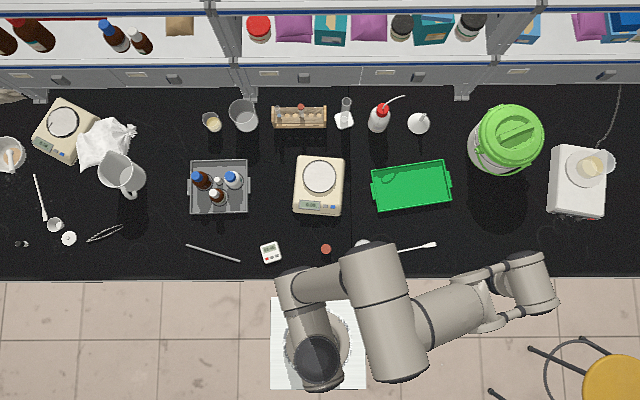

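View pics/scene0.png

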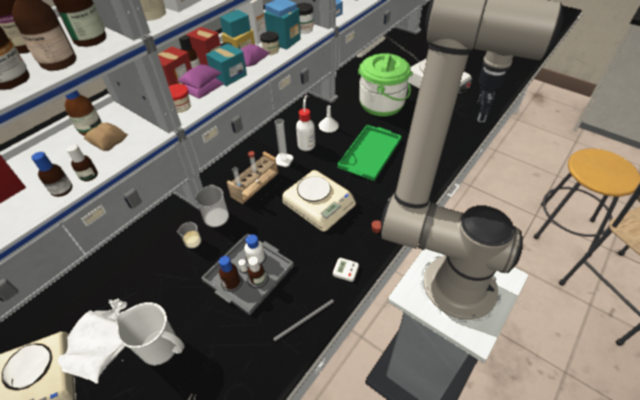

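The top view shows the grey tray (about px 218,187) with the bottles at its far left, far right and near side, and the vial between them. The balance is at (319,185) and the green tray at (411,185). I'll enlarge this area.

```bash
cat > h.py <<'E'
import numpy as np, cv2
from scipy.spatial.transform import Rotation as R
from cell import robot
def ray(c,px):
    f=200/np.tan(np.radians(c["fov_y"]/2))
    d=np.array([(px[0]-c["cx"])/f,(px[1]-c["cy"])/f,1.])
    r=c["rotation"]; r=R.from_quat(r) if np.size(r)==4 else R.from_matrix(r)
    return np.array(c["position"]),r.apply(d)
def onz(c,px,z):
    p,d=ray(c,px); return p+d*(z-p[2])/d[2]
def proj(c,P):
    f=200/np.tan(np.radians(c["fov_y"]/2))
    q=R.from_quat(c["rotation"]).inv().apply(np.array(P,float)-c["position"])
    return q[...,:2]/q[...,2:]*f+[c["cx"],c["cy"]]
def st():
    o=robot.get_obs(); print("t",round(float(o["clock"]),2),"tcp",o["tcp_pos"].round(1),"eul",R.from_quat(o["ee_rot"]).as_matrix().round(3).tolist(),"q",o["joint_positions"].round(2),"w",round(float(o["gripper_width"]),3),"F",o["contact_force"].round(1)); return o
E
python3 - <<'E'
import cv2,numpy as np
a=cv2.imread("pics/top0.png"); 
A=cv2.resize(a[150:222,180:255],None,fx=8,fy=8,interpolation=cv2.INTER_CUBIC)
cv2.imwrite("pics/topA.png",A)
B=cv2.resize(a[145:225,285:460],None,fx=4.5,fy=4.5,interpolation=cv2.INTER_CUBIC)
cv2.imwrite("pics/topB.png",B)
E
```

```text
(no output)
```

View pics/topA.png

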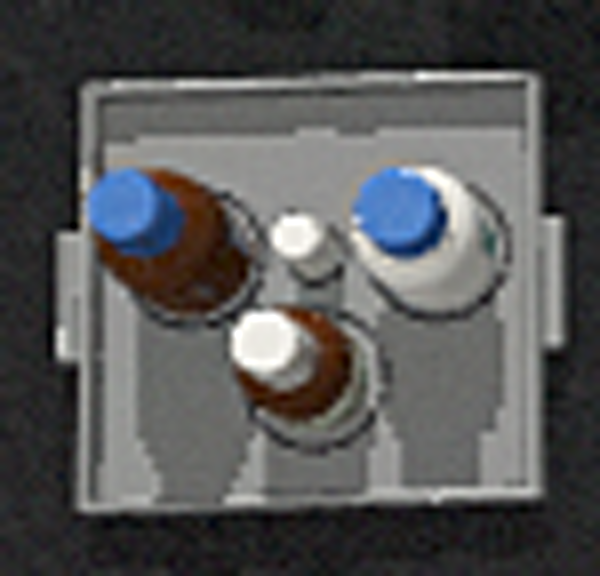

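View pics/topB.png

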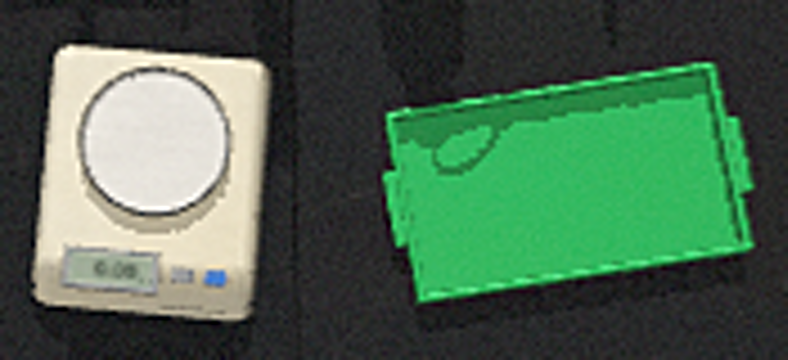

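Tray crop: blue cap (122,210), white bottle's cap (396,210), white cap (264,342), vial cap (297,236). Balance and green tray crop: pan centre (155,141), green rim corners (386,113), (714,64), (752,247), (419,301).

Run:
```python
from h import *
c=robot.get_calibration("top")
A=lambda u,v:((u+.5)/8-.5+180,(v+.5)/8-.5+150)
B=lambda u,v:((u+.5)/4.5-.5+285,(v+.5)/4.5-.5+145)
for n,p,z in(("blue",A(122,210),125),("whiteb",A(396,210),103),("whitecap",A(264,342),105),("vial",A(297,236),48),("pan",B(155,141),61)): print(n,onz(c,p,z).round(1))
for nm,cs in(("store",[A(82,85),A(540,73),A(543,495),A(80,512)]),("side",[B(386,113),B(714,64),B(752,247),B(419,301)])):
    P=np.array([onz(c,p,21)[:2] for p in cs]); m=P.mean(0)
    # +x side = far
    X=(P[0]+P[1]-P[2]-P[3])/2; Y=(P[0]+P[3]-P[1]-P[2])/2
    a=np.arctan2(X[1],X[0]); b=np.arctan2(-Y[0],Y[1]); print(nm,m.round(1),np.linalg.norm(X),np.linalg.norm(Y),a,b)
    if nm=="store":
        for t in((a+b)/2,):
            for q in((18,54),(18,-54),(-38,0),(18,0)): print(q,m+np.array([[np.cos(t),-np.sin(t)],[np.sin(t),np.cos(t)]])@q)
st()
```

```text
blue [545.6 398.7 125. ]
whiteb [549.1 290.7 103. ]
whitecap [493.5 343.5 105. ]
vial [549.5 344.5  48. ]
pan [554.3  -8.9  61. ]
store [531.1 343.9] 189.0186674116516 201.7512056480123 0.029542108640053893 0.02209718724651799
(18, 54) [547.69711365 398.3271457 ]
(18, -54) [550.48532581 290.36314303]
(-38, 0) [493.10988501 342.89940473]
(18, 0) [549.09121973 344.34514437]
side [ 528.  -328.9] 148.16663597592415 260.69219288367555 0.1445603944895855 0.1466663118220966
t 0.1 tcp [ 209.6 -481.   241.7] eul [[0.917, 0.399, -0.0], [0.399, -0.917, 0.001], [0.0, -0.001, -1.0]] q [-1.31  0.34  1.52  0.    1.28 -0.15] w 1.001 F [ 0.1 -0.1  0.2]
```

Call:
{"name": "drive_tool", "arguments": {"moves": [{"offset": [30, 30, 2], "delta_rot": [0, 0, 0.14], "hand": 0}, {"offset": [64, 62, 5], "delta_rot": [0, 0, 0.28], "hand": 0}, {"offset": [98, 94, 7], "delta_rot": [0, 0, 0.42], "hand": 0}, {"offset": [132, 126, 10], "delta_rot": [0, 0, 0.56], "hand": 0}, {"offset": [166, 160, 12], "delta_rot": [0, 0, 0.7], "hand": 0}, {"offset": [200, 194, 14], "delta_rot": [0, 0, 0.84], "hand": 0}, {"offset": [235, 228, 16], "delta_rot": [0, 0, 0.98], "hand": 0}, {"offset": [270, 262, 18], "delta_rot": [0, 0, 1.12], "hand": 0}], "squeeze": 60}}

```text
clock: 0.9
tcp_pos: [480.7, -217.6, 260.2]
ee_rot: [0.719, 0.695, -0.0, -0.0]
contact_force: [0.3, -0.8, 0.3]
gripper_width: 1.002
finger_force: 0.0
```

Call:
{"name": "drive_tool", "arguments": {"moves": [{"offset": [6, 48, 0], "delta_rot": [0, 0, 0.035], "hand": 0}, {"offset": [12, 97, 0], "delta_rot": [0, 0, 0.035], "hand": 0}, {"offset": [18, 146, 0], "delta_rot": [0, 0, 0.035], "hand": 0}, {"offset": [24, 195, 0], "delta_rot": [0, 0, 0.035], "hand": 0}, {"offset": [30, 244, 0], "delta_rot": [0, 0, 0.035], "hand": 0}, {"offset": [36, 293, 0], "delta_rot": [0, 0, 0.035], "hand": 0}, {"offset": [43, 342, 0], "delta_rot": [0, 0, 0.035], "hand": 0}, {"offset": [50, 390, 0], "delta_rot": [0, 0, 0.035], "hand": 0}]}}

```text
clock: 1.7
tcp_pos: [529.4, 172.8, 260.1]
ee_rot: [0.709, 0.705, -0.0, -0.0]
contact_force: [0.5, -0.3, 0.6]
gripper_width: 1.0
finger_force: 0.0
```

Call:
{"name": "drive_tool", "arguments": {"moves": [{"offset": [3, 45, 10], "delta_rot": [0, 0, 0], "hand": 0}, {"offset": [6, 90, 20], "delta_rot": [0, 0, 0], "hand": 0}, {"offset": [10, 135, 30], "delta_rot": [0, 0, 0], "hand": 0}, {"offset": [14, 165, 40], "delta_rot": [0, 0, 0], "hand": 0}, {"offset": [17, 185, 40], "delta_rot": [0, 0, 0], "hand": 0}, {"offset": [17, 190, 40], "delta_rot": [0, 0, 0], "hand": 0}, {"offset": [17, 190, 40], "delta_rot": [0, 0, 0], "hand": 0}, {"offset": [17, 190, 40], "delta_rot": [0, 0, 0], "hand": 0}]}}

```text
clock: 2.5
tcp_pos: [546.6, 359.5, 299.9]
ee_rot: [0.709, 0.705, -0.001, 0.0]
contact_force: [-0.2, -0.8, 0.6]
gripper_width: 1.001
finger_force: 0.0
```

Run:
```python
from h import *
st(); c=robot.get_calibration("wrist"); im=robot.get_image("wrist"); print(c)
im=np.ascontiguousarray(im[:,:,::-1])
cv2.imwrite("pics/w1.png",im)
for n,P in(("blue",(547,398.5,125)),("wb",(550,290.5,103)),("wc",(493.3,343,105)),("vial",(549.3,344.4,48))): print(n,proj(c,P).round(1))
```

```text
t 2.5 tcp [546.6 359.5 299.9] eul [[0.006, 1.0, -0.001], [1.0, -0.006, -0.001], [-0.001, -0.001, -1.0]] q [ 0.46  0.56  1.01 -0.    1.57  0.47] w 1.001 F [-0.2 -0.8  0.6]
{'fov_y': 70.49160359231519, 'cx': 316.4372224570357, 'cy': 195.75707723245424, 'position': array([547.11294691, 427.71070634, 431.03259952]), 'rotation': array([ 9.90713854e-01, -3.02531846e-03, -4.25319229e-04,  1.35929120e-01])}
blue [316.5 145. ]
wb [319.4 230.9]
wc [271.7 190.8]
vial [318.4 179.2]
```

View pics/w1.png

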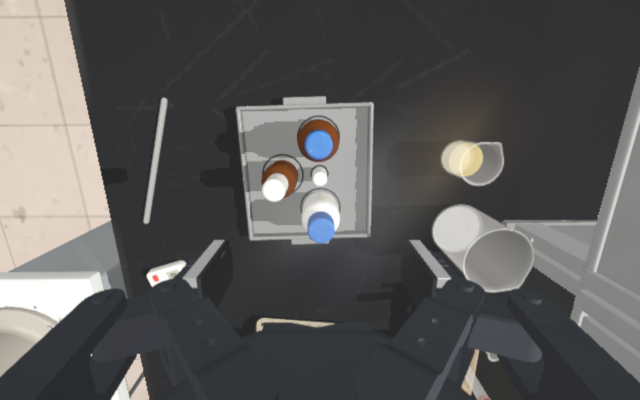

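The caps appear at blue (319,145), white bottle (321,228), white cap (275,188) and vial (319,176). All are within about 2 px of the prediction, so I'll average the two estimates and grasp the blue-cap bottle.

Call:
{"name": "drive_tool", "arguments": {"moves": [{"offset": [1.5, 25, 0], "delta_rot": [0, 0, 0], "hand": 0}, {"offset": [1.5, 38, -30], "delta_rot": [0, 0, 0], "hand": 0}, {"offset": [1.5, 38, -75], "delta_rot": [0, 0, 0], "hand": 0}, {"offset": [1.5, 38, -120], "delta_rot": [0, 0, 0], "hand": 0}, {"offset": [1.5, 38, -155], "delta_rot": [0, 0, 0], "hand": 0}, {"offset": [1.5, 38, -180], "delta_rot": [0, 0, 0], "hand": 0}, {"offset": [1.5, 38, -187], "delta_rot": [0, 0, 0], "hand": 0}, {"offset": [1.5, 38, -187], "delta_rot": [0, 0, 0], "hand": 0}]}}

```text
clock: 3.35
tcp_pos: [548.2, 397.6, 112.9]
ee_rot: [0.709, 0.705, -0.001, -0.0]
contact_force: [-0.1, -0.1, 0.1]
gripper_width: 1.001
finger_force: 0.0
```

Call:
{"name": "drive_tool", "arguments": {"moves": [{"offset": [0, 0, 0], "delta_rot": [0, 0, 0], "hand": 60}, {"offset": [0, 0, 0], "delta_rot": [0, 0, 0], "hand": 110}, {"offset": [0, 0, 0], "delta_rot": [0, 0, 0], "hand": 140}, {"offset": [0, 0, 0], "delta_rot": [0, 0, 0], "hand": 170}, {"offset": [0, 0, 0], "delta_rot": [0, 0, 0], "hand": 200}, {"offset": [0, 0, 0], "delta_rot": [0, 0, 0], "hand": 255}, {"offset": [0, 0, 0], "delta_rot": [0, 0, 0], "hand": 255}, {"offset": [0, 0, 0], "delta_rot": [0, 0, 0], "hand": 255}]}}

```text
clock: 4.15
tcp_pos: [548.7, 398.9, 114.7]
ee_rot: [0.709, 0.705, 0.001, 0.0]
contact_force: [-0.5, -0.7, 5.6]
gripper_width: 0.349
finger_force: 59.1
```

Call:
{"name": "drive_tool", "arguments": {"moves": [{"offset": [0, 0, 6], "delta_rot": [0, 0, 0], "hand": 255}, {"offset": [0, 0, 20], "delta_rot": [0, 0, 0], "hand": 255}, {"offset": [0, 0, 45], "delta_rot": [0, 0, 0], "hand": 255}, {"offset": [0, 0, 75], "delta_rot": [0, 0, 0], "hand": 255}, {"offset": [0, 0, 105], "delta_rot": [0, 0, 0], "hand": 255}, {"offset": [0, -5, 130], "delta_rot": [0, 0, 0], "hand": 255}, {"offset": [0, -20, 145], "delta_rot": [0, 0, 0], "hand": 255}, {"offset": [0, -45, 147], "delta_rot": [0, 0, 0], "hand": 255}]}}

```text
clock: 4.95
tcp_pos: [548.4, 353.9, 262.8]
ee_rot: [0.708, 0.706, 0.002, 0.001]
contact_force: [0.0, -0.1, -3.4]
gripper_width: 0.35
finger_force: 59.8
```

Call:
{"name": "drive_tool", "arguments": {"moves": [{"offset": [0, -36, 0], "delta_rot": [0, 0, 0], "hand": 255}, {"offset": [-1, -80, 0], "delta_rot": [0, 0, 0], "hand": 255}, {"offset": [-1, -126, 0], "delta_rot": [0, 0, 0], "hand": 255}, {"offset": [-2, -172, 0], "delta_rot": [0, 0, 0], "hand": 255}, {"offset": [-2, -218, 0], "delta_rot": [0, 0, 0], "hand": 255}, {"offset": [-3, -264, 0], "delta_rot": [0, 0, 0], "hand": 255}, {"offset": [-4, -310, 0], "delta_rot": [0, 0, 0], "hand": 255}, {"offset": [-4, -356, 0], "delta_rot": [0, 0, 0], "hand": 255}]}}

```text
clock: 5.75
tcp_pos: [542.9, -4.7, 260.3]
ee_rot: [0.709, 0.705, -0.0, -0.0]
contact_force: [0.8, -0.4, -1.6]
gripper_width: 0.346
finger_force: 59.9
```

Call:
{"name": "drive_tool", "arguments": {"moves": [{"offset": [0, -46, 0], "delta_rot": [0, 0, 0], "hand": 255}, {"offset": [-1, -92, 0], "delta_rot": [0, 0, 0], "hand": 255}, {"offset": [-1, -138, 0], "delta_rot": [0, 0, 0], "hand": 255}, {"offset": [-2, -184, 0], "delta_rot": [0, 0, 0], "hand": 255}, {"offset": [-2, -230, 0], "delta_rot": [0, 0, 0], "hand": 255}, {"offset": [-3, -276, 0], "delta_rot": [0, 0, 0], "hand": 255}, {"offset": [-4, -320, 0], "delta_rot": [0, 0, 0], "hand": 255}, {"offset": [-4, -355, 0], "delta_rot": [0, 0, 0], "hand": 255}]}}

```text
clock: 6.55
tcp_pos: [538.4, -360.3, 259.9]
ee_rot: [0.71, 0.705, -0.0, -0.001]
contact_force: [-0.7, 0.9, -2.2]
gripper_width: 0.347
finger_force: 59.9
```

Call:
{"name": "drive_tool", "arguments": {"moves": [{"offset": [0, -28, 0], "delta_rot": [0, 0, 0], "hand": 255}, {"offset": [0, -45, -10], "delta_rot": [0, 0, 0], "hand": 255}, {"offset": [0, -53, -40], "delta_rot": [0, 0, 0], "hand": 255}, {"offset": [0, -53, -75], "delta_rot": [0, 0, 0], "hand": 255}, {"offset": [0, -53, -105], "delta_rot": [0, 0, 0], "hand": 255}, {"offset": [0, -53, -128], "delta_rot": [0, 0, 0], "hand": 255}, {"offset": [0, -53, -140], "delta_rot": [0, 0, 0], "hand": 255}, {"offset": [0, -53, -142], "delta_rot": [0, 0, 0], "hand": 255}]}}

```text
clock: 7.35
tcp_pos: [539.2, -409.3, 116.2]
ee_rot: [0.709, 0.705, -0.0, -0.002]
contact_force: [-1.1, -0.0, -2.6]
gripper_width: 0.35
finger_force: 59.8
```

Call:
{"name": "drive_tool", "arguments": {"moves": [{"offset": [0, 0, -2], "delta_rot": [0, 0, 0], "hand": 255}, {"offset": [0, 0, -3], "delta_rot": [0, 0, 0], "hand": 255}, {"offset": [0, 0, -4], "delta_rot": [0, 0, 0], "hand": 255}, {"offset": [0, 0, -4], "delta_rot": [0, 0, 0], "hand": 255}, {"offset": [0, 0, -4], "delta_rot": [0, 0, 0], "hand": 255}, {"offset": [0, 0, -4], "delta_rot": [0, 0, 0], "hand": 255}, {"offset": [0, 0, -4], "delta_rot": [0, 0, 0], "hand": 255}, {"offset": [0, 0, -4], "delta_rot": [0, 0, 0], "hand": 255}]}}

```text
clock: 8.15
tcp_pos: [540.3, -410.6, 114.8]
ee_rot: [0.709, 0.705, -0.0, 0.0]
contact_force: [0.2, -0.7, -0.2]
gripper_width: 0.347
finger_force: 59.8
```

Call:
{"name": "drive_tool", "arguments": {"moves": [{"offset": [0, 0, 0], "delta_rot": [0, 0, 0], "hand": 140}, {"offset": [0, 0, 0], "delta_rot": [0, 0, 0], "hand": 100}, {"offset": [0, 0, 0], "delta_rot": [0, 0, 0], "hand": 50}, {"offset": [0, 0, 0], "delta_rot": [0, 0, 0], "hand": 0}, {"offset": [0, 0, 10], "delta_rot": [0, 0, 0], "hand": 0}, {"offset": [0, 0, 40], "delta_rot": [0, 0, 0], "hand": 0}, {"offset": [0, 0, 80], "delta_rot": [0, 0, 0], "hand": 0}, {"offset": [0, 10, 115], "delta_rot": [0, 0, 0], "hand": 0}]}}

```text
clock: 8.95
tcp_pos: [540.0, -401.3, 231.7]
ee_rot: [0.709, 0.705, -0.0, 0.001]
contact_force: [-0.1, -0.3, 1.5]
gripper_width: 0.998
finger_force: 0.0
```

Call:
{"name": "drive_tool", "arguments": {"moves": [{"offset": [1, 40, 10], "delta_rot": [0, 0, 0], "hand": 0}, {"offset": [2, 88, 20], "delta_rot": [0, 0, 0], "hand": 0}, {"offset": [3, 136, 20], "delta_rot": [0, 0, 0], "hand": 0}, {"offset": [4, 184, 20], "delta_rot": [0, 0, 0], "hand": 0}, {"offset": [5, 232, 20], "delta_rot": [0, 0, 0], "hand": 0}, {"offset": [6, 280, 20], "delta_rot": [0, 0, 0], "hand": 0}, {"offset": [7, 328, 20], "delta_rot": [0, 0, 0], "hand": 0}, {"offset": [8, 376, 20], "delta_rot": [0, 0, 0], "hand": 0}]}}

```text
clock: 9.75
tcp_pos: [548.0, -22.5, 250.5]
ee_rot: [0.709, 0.705, 0.0, 0.001]
contact_force: [1.3, -0.6, 0.1]
gripper_width: 1.0
finger_force: 0.0
```

Call:
{"name": "drive_tool", "arguments": {"moves": [{"offset": [0, 48, 0], "delta_rot": [0, 0, 0], "hand": 0}, {"offset": [1, 96, 0], "delta_rot": [0, 0, 0], "hand": 0}, {"offset": [1, 144, 0], "delta_rot": [0, 0, 0], "hand": 0}, {"offset": [2, 192, 0], "delta_rot": [0, 0, 0], "hand": 0}, {"offset": [2, 238, 0], "delta_rot": [0, 0, 0], "hand": 0}, {"offset": [3, 278, 0], "delta_rot": [0, 0, 0], "hand": 0}, {"offset": [3, 306, -10], "delta_rot": [0, 0, 0], "hand": 0}, {"offset": [3, 316, -40], "delta_rot": [0, 0, 0], "hand": 0}]}}

```text
clock: 10.55
tcp_pos: [552.3, 295.5, 212.6]
ee_rot: [0.708, 0.706, 0.004, 0.001]
contact_force: [0.7, -0.0, -0.8]
gripper_width: 1.001
finger_force: 0.0
```

Call:
{"name": "drive_tool", "arguments": {"moves": [{"offset": [0, 0, -35], "delta_rot": [0, 0, 0], "hand": 0}, {"offset": [0, 0, -70], "delta_rot": [0, 0, 0], "hand": 0}, {"offset": [0, 0, -95], "delta_rot": [0, 0, 0], "hand": 0}, {"offset": [0, 0, -106], "delta_rot": [0, 0, 0], "hand": 60}, {"offset": [0, 0, -106], "delta_rot": [0, 0, 0], "hand": 100}, {"offset": [0, 0, -106], "delta_rot": [0, 0, 0], "hand": 130}, {"offset": [0, 0, -106], "delta_rot": [0, 0, 0], "hand": 160}, {"offset": [0, 0, -106], "delta_rot": [0, 0, 0], "hand": 200}]}}

```text
clock: 11.35
tcp_pos: [552.3, 292.1, 105.7]
ee_rot: [0.709, 0.705, 0.002, 0.001]
contact_force: [-1.3, -1.3, 7.5]
gripper_width: 0.382
finger_force: 59.4
```

Call:
{"name": "drive_tool", "arguments": {"moves": [{"offset": [0, 0, 6], "delta_rot": [0, 0, 0], "hand": 255}, {"offset": [0, 0, 20], "delta_rot": [0, 0, 0], "hand": 255}, {"offset": [0, 0, 45], "delta_rot": [0, 0, 0], "hand": 255}, {"offset": [0, 0, 75], "delta_rot": [0, 0, 0], "hand": 255}, {"offset": [0, 0, 105], "delta_rot": [0, 0, 0], "hand": 255}, {"offset": [0, -5, 130], "delta_rot": [0, 0, 0], "hand": 255}, {"offset": [0, -20, 145], "delta_rot": [0, 0, 0], "hand": 255}, {"offset": [-1, -45, 147], "delta_rot": [0, 0, 0], "hand": 255}]}}

```text
clock: 12.15
tcp_pos: [550.8, 246.7, 253.2]
ee_rot: [0.708, 0.706, 0.002, 0.001]
contact_force: [0.5, -0.9, -0.6]
gripper_width: 0.381
finger_force: 59.7
```

Call:
{"name": "drive_tool", "arguments": {"moves": [{"offset": [-1, -36, 0], "delta_rot": [0, 0, 0], "hand": 255}, {"offset": [-3, -80, 0], "delta_rot": [0, 0, 0], "hand": 255}, {"offset": [-5, -126, 0], "delta_rot": [0, 0, 0], "hand": 255}, {"offset": [-7, -172, 0], "delta_rot": [0, 0, 0], "hand": 255}, {"offset": [-9, -218, 0], "delta_rot": [0, 0, 0], "hand": 255}, {"offset": [-11, -264, 0], "delta_rot": [0, 0, 0], "hand": 255}, {"offset": [-13, -310, 0], "delta_rot": [0, 0, 0], "hand": 255}, {"offset": [-14, -356, 0], "delta_rot": [0, 0, 0], "hand": 255}]}}

```text
clock: 12.95
tcp_pos: [535.0, -111.8, 250.6]
ee_rot: [0.709, 0.705, -0.0, -0.0]
contact_force: [0.1, 0.2, -1.3]
gripper_width: 0.384
finger_force: 59.7
```

Call:
{"name": "drive_tool", "arguments": {"moves": [{"offset": [-1, -46, 0], "delta_rot": [0, 0, 0], "hand": 255}, {"offset": [-3, -92, 0], "delta_rot": [0, 0, 0], "hand": 255}, {"offset": [-5, -136, 0], "delta_rot": [0, 0, 0], "hand": 255}, {"offset": [-7, -174, 0], "delta_rot": [0, 0, 0], "hand": 255}, {"offset": [-8, -204, 0], "delta_rot": [0, 0, 0], "hand": 255}, {"offset": [-8, -220, -15], "delta_rot": [0, 0, 0], "hand": 255}, {"offset": [-8, -220, -40], "delta_rot": [0, 0, 0], "hand": 255}, {"offset": [-8, -220, -70], "delta_rot": [0, 0, 0], "hand": 255}]}}

```text
clock: 13.75
tcp_pos: [527.6, -329.7, 179.2]
ee_rot: [0.709, 0.705, 0.0, 0.0]
contact_force: [0.8, 0.6, -2.0]
gripper_width: 0.388
finger_force: 59.7
```

Call:
{"name": "drive_tool", "arguments": {"moves": [{"offset": [0, 0, -30], "delta_rot": [0, 0, 0], "hand": 255}, {"offset": [0, 0, -52], "delta_rot": [0, 0, 0], "hand": 255}, {"offset": [0, 0, -66], "delta_rot": [0, 0, 0], "hand": 255}, {"offset": [0, 0, -71], "delta_rot": [0, 0, 0], "hand": 255}, {"offset": [0, 0, -73], "delta_rot": [0, 0, 0], "hand": 255}, {"offset": [0, 0, -75], "delta_rot": [0, 0, 0], "hand": 255}, {"offset": [0, 0, -76], "delta_rot": [0, 0, 0], "hand": 255}, {"offset": [0, 0, -76], "delta_rot": [0, 0, 0], "hand": 255}]}}

```text
clock: 14.55
tcp_pos: [528.7, -329.9, 105.8]
ee_rot: [0.709, 0.705, 0.0, 0.001]
contact_force: [-0.6, -0.3, 4.0]
gripper_width: 0.387
finger_force: 60.1
```

Contact force shows it is resting on the floor; release and return for the white-cap bottle.

Call:
{"name": "drive_tool", "arguments": {"moves": [{"offset": [0, 0, 0], "delta_rot": [0, 0, 0], "hand": 140}, {"offset": [0, 0, 0], "delta_rot": [0, 0, 0], "hand": 100}, {"offset": [0, 0, 0], "delta_rot": [0, 0, 0], "hand": 50}, {"offset": [0, 0, 0], "delta_rot": [0, 0, 0], "hand": 0}, {"offset": [0, 0, 10], "delta_rot": [0, 0, 0], "hand": 0}, {"offset": [0, 0, 40], "delta_rot": [0, 0, 0], "hand": 0}, {"offset": [0, 0, 80], "delta_rot": [0, 0, 0], "hand": 0}, {"offset": [0, 10, 115], "delta_rot": [0, 0, 0], "hand": 0}]}}

```text
clock: 15.35
tcp_pos: [528.2, -320.2, 221.6]
ee_rot: [0.709, 0.705, -0.0, 0.001]
contact_force: [-0.6, -0.2, 0.5]
gripper_width: 1.0
finger_force: 0.0
```

Call:
{"name": "drive_tool", "arguments": {"moves": [{"offset": [-1, 40, 10], "delta_rot": [0, 0, 0], "hand": 0}, {"offset": [-4, 88, 20], "delta_rot": [0, 0, 0], "hand": 0}, {"offset": [-6, 136, 30], "delta_rot": [0, 0, 0], "hand": 0}, {"offset": [-8, 184, 30], "delta_rot": [0, 0, 0], "hand": 0}, {"offset": [-10, 232, 30], "delta_rot": [0, 0, 0], "hand": 0}, {"offset": [-12, 280, 30], "delta_rot": [0, 0, 0], "hand": 0}, {"offset": [-15, 328, 30], "delta_rot": [0, 0, 0], "hand": 0}, {"offset": [-18, 376, 30], "delta_rot": [0, 0, 0], "hand": 0}]}}

```text
clock: 16.15
tcp_pos: [509.8, 58.5, 250.3]
ee_rot: [0.709, 0.705, 0.0, 0.001]
contact_force: [0.8, 0.6, -0.0]
gripper_width: 1.0
finger_force: 0.0
```

Call:
{"name": "drive_tool", "arguments": {"moves": [{"offset": [-2, 48, 0], "delta_rot": [0, 0, 0], "hand": 0}, {"offset": [-5, 96, 0], "delta_rot": [0, 0, 0], "hand": 0}, {"offset": [-8, 144, 0], "delta_rot": [0, 0, 0], "hand": 0}, {"offset": [-11, 190, 0], "delta_rot": [0, 0, 0], "hand": 0}, {"offset": [-14, 232, 0], "delta_rot": [0, 0, 0], "hand": 0}, {"offset": [-16, 264, 0], "delta_rot": [0, 0, 0], "hand": 0}, {"offset": [-16, 284, -15], "delta_rot": [0, 0, 0], "hand": 0}, {"offset": [-16, 287, -50], "delta_rot": [0, 0, 0], "hand": 0}]}}

```text
clock: 16.95
tcp_pos: [495.2, 347.3, 202.3]
ee_rot: [0.708, 0.706, 0.004, 0.001]
contact_force: [0.0, -0.4, -0.8]
gripper_width: 1.001
finger_force: 0.0
```

Call:
{"name": "drive_tool", "arguments": {"moves": [{"offset": [0, 0, -40], "delta_rot": [0, 0, 0], "hand": 0}, {"offset": [0, 0, -75], "delta_rot": [0, 0, 0], "hand": 0}, {"offset": [0, 0, -97], "delta_rot": [0, 0, 0], "hand": 0}, {"offset": [0, 0, -104], "delta_rot": [0, 0, 0], "hand": 60}, {"offset": [0, 0, -104], "delta_rot": [0, 0, 0], "hand": 110}, {"offset": [0, 0, -104], "delta_rot": [0, 0, 0], "hand": 140}, {"offset": [0, 0, -104], "delta_rot": [0, 0, 0], "hand": 180}, {"offset": [0, 0, -104], "delta_rot": [0, 0, 0], "hand": 255}]}}

```text
clock: 17.75
tcp_pos: [495.0, 344.2, 97.4]
ee_rot: [0.709, 0.705, 0.002, 0.0]
contact_force: [-1.6, -0.6, 6.2]
gripper_width: 0.315
finger_force: 58.9
```

Call:
{"name": "drive_tool", "arguments": {"moves": [{"offset": [0, 0, 6], "delta_rot": [0, 0, 0], "hand": 255}, {"offset": [0, 0, 20], "delta_rot": [0, 0, 0], "hand": 255}, {"offset": [0, 0, 45], "delta_rot": [0, 0, 0], "hand": 255}, {"offset": [0, 0, 75], "delta_rot": [0, 0, 0], "hand": 255}, {"offset": [0, 0, 105], "delta_rot": [0, 0, 0], "hand": 255}, {"offset": [0, -5, 130], "delta_rot": [0, 0, 0], "hand": 255}, {"offset": [0, -20, 145], "delta_rot": [0, 0, 0], "hand": 255}, {"offset": [1, -45, 150], "delta_rot": [0, 0, 0], "hand": 255}]}}

```text
clock: 18.55
tcp_pos: [495.4, 298.6, 247.2]
ee_rot: [0.708, 0.706, 0.001, 0.001]
contact_force: [0.0, -0.0, -1.5]
gripper_width: 0.315
finger_force: 59.2
```

Call:
{"name": "drive_tool", "arguments": {"moves": [{"offset": [1, -36, 0], "delta_rot": [0, 0, 0], "hand": 255}, {"offset": [3, -80, 0], "delta_rot": [0, 0, 0], "hand": 255}, {"offset": [5, -126, 0], "delta_rot": [0, 0, 0], "hand": 255}, {"offset": [7, -172, 0], "delta_rot": [0, 0, 0], "hand": 255}, {"offset": [9, -218, 0], "delta_rot": [0, 0, 0], "hand": 255}, {"offset": [11, -264, 0], "delta_rot": [0, 0, 0], "hand": 255}, {"offset": [13, -310, 0], "delta_rot": [0, 0, 0], "hand": 255}, {"offset": [14, -356, 0], "delta_rot": [0, 0, 0], "hand": 255}]}}

```text
clock: 19.35
tcp_pos: [508.1, -59.8, 245.2]
ee_rot: [0.709, 0.705, -0.0, -0.0]
contact_force: [0.0, 0.1, -1.4]
gripper_width: 0.313
finger_force: 59.2
```

Call:
{"name": "drive_tool", "arguments": {"moves": [{"offset": [1, -46, 0], "delta_rot": [0, 0, 0], "hand": 255}, {"offset": [3, -90, 0], "delta_rot": [0, 0, 0], "hand": 255}, {"offset": [5, -130, 0], "delta_rot": [0, 0, 0], "hand": 255}, {"offset": [7, -164, 0], "delta_rot": [0, 0, 0], "hand": 255}, {"offset": [7, -184, 0], "delta_rot": [0, 0, 0], "hand": 255}, {"offset": [7, -190, -15], "delta_rot": [0, 0, 0], "hand": 255}, {"offset": [7, -190, -40], "delta_rot": [0, 0, 0], "hand": 255}, {"offset": [7, -190, -70], "delta_rot": [0, 0, 0], "hand": 255}]}}

```text
clock: 20.15
tcp_pos: [515.4, -248.5, 175.1]
ee_rot: [0.709, 0.705, 0.0, 0.001]
contact_force: [0.2, 0.6, -2.1]
gripper_width: 0.315
finger_force: 59.3
```

Call:
{"name": "drive_tool", "arguments": {"moves": [{"offset": [0, 0, -30], "delta_rot": [0, 0, 0], "hand": 255}, {"offset": [0, 0, -54], "delta_rot": [0, 0, 0], "hand": 255}, {"offset": [0, 0, -69], "delta_rot": [0, 0, 0], "hand": 255}, {"offset": [0, 0, -74], "delta_rot": [0, 0, 0], "hand": 255}, {"offset": [0, 0, -76], "delta_rot": [0, 0, 0], "hand": 255}, {"offset": [0, 0, -78], "delta_rot": [0, 0, 0], "hand": 255}, {"offset": [0, 0, -79], "delta_rot": [0, 0, 0], "hand": 255}, {"offset": [0, 0, -79], "delta_rot": [0, 0, 0], "hand": 255}]}}

```text
clock: 20.95
tcp_pos: [516.5, -247.7, 97.5]
ee_rot: [0.709, 0.705, 0.0, 0.001]
contact_force: [-0.9, -0.4, 4.4]
gripper_width: 0.318
finger_force: 59.7
```

Call:
{"name": "drive_tool", "arguments": {"moves": [{"offset": [0, 0, 0], "delta_rot": [0, 0, 0], "hand": 140}, {"offset": [0, 0, 0], "delta_rot": [0, 0, 0], "hand": 100}, {"offset": [0, 0, 0], "delta_rot": [0, 0, 0], "hand": 50}, {"offset": [0, 0, 0], "delta_rot": [0, 0, 0], "hand": 0}, {"offset": [0, 0, 10], "delta_rot": [0, 0, 0], "hand": 0}, {"offset": [0, 0, 40], "delta_rot": [0, 0, 0], "hand": 0}, {"offset": [0, 0, 80], "delta_rot": [0, 0, 0], "hand": 0}, {"offset": [0, 10, 120], "delta_rot": [0, 0, 0], "hand": 0}]}}

```text
clock: 21.75
tcp_pos: [515.9, -237.9, 218.1]
ee_rot: [0.709, 0.705, -0.0, 0.0]
contact_force: [-0.1, -0.3, -0.9]
gripper_width: 1.002
finger_force: 0.0
```

Call:
{"name": "drive_tool", "arguments": {"moves": [{"offset": [2, 40, 10], "delta_rot": [0, 0, 0], "hand": 0}, {"offset": [5, 88, 20], "delta_rot": [0, 0, 0], "hand": 0}, {"offset": [8, 136, 30], "delta_rot": [0, 0, 0], "hand": 0}, {"offset": [11, 184, 30], "delta_rot": [0, 0, 0], "hand": 0}, {"offset": [14, 232, 30], "delta_rot": [0, 0, 0], "hand": 0}, {"offset": [17, 280, 30], "delta_rot": [0, 0, 0], "hand": 0}, {"offset": [20, 328, 30], "delta_rot": [0, 0, 0], "hand": 0}, {"offset": [23, 376, 30], "delta_rot": [0, 0, 0], "hand": 0}]}}

```text
clock: 22.55
tcp_pos: [539.0, 140.7, 247.4]
ee_rot: [0.709, 0.705, 0.001, 0.0]
contact_force: [1.7, -0.5, 0.0]
gripper_width: 1.004
finger_force: 0.0
```

Call:
{"name": "drive_tool", "arguments": {"moves": [{"offset": [2, 40, 0], "delta_rot": [0, 0, 0], "hand": 0}, {"offset": [5, 80, 0], "delta_rot": [0, 0, 0], "hand": 0}, {"offset": [8, 115, 0], "delta_rot": [0, 0, 0], "hand": 0}, {"offset": [10, 145, 0], "delta_rot": [0, 0, 0], "hand": 0}, {"offset": [11, 160, 0], "delta_rot": [0, 0, 0], "hand": 0}, {"offset": [11, 162, 0], "delta_rot": [0, 0, 0], "hand": 0}, {"offset": [11, 162, 0], "delta_rot": [0, 0, 0], "hand": 0}, {"offset": [11, 162, 0], "delta_rot": [0, 0, 0], "hand": 0}]}}

```text
clock: 23.35
tcp_pos: [550.4, 299.2, 246.6]
ee_rot: [0.709, 0.705, -0.0, 0.0]
contact_force: [-0.2, -0.5, -1.1]
gripper_width: 0.999
finger_force: 0.0
```

Run:
```python
from h import *
st(); c=robot.get_calibration("wrist"); im=robot.get_image("wrist")[:,:,::-1]; t=robot.get_image("top")[:,:,::-1]
cv2.imwrite("pics/w2.png",np.hstack([cv2.resize(im[60:240,200:400],None,fx=2,fy=2,interpolation=cv2.INTER_CUBIC),cv2.resize(t[140:230,360:460],(400,360),interpolation=cv2.INTER_CUBIC)]))
for n,P in(("vial",(550.5,345,48)),): print(n,proj(c,P).round(1))
```

```text
t 23.35 tcp [550.4 299.2 246.6] eul [[0.006, 1.0, 0.0], [1.0, -0.006, -0.001], [-0.001, 0.0, -1.0]] q [ 0.38  0.53  1.21 -0.    1.4   0.38] w 0.999 F [-0.2 -0.5 -1.1]
vial [316. 137.]
```

View pics/w2.png

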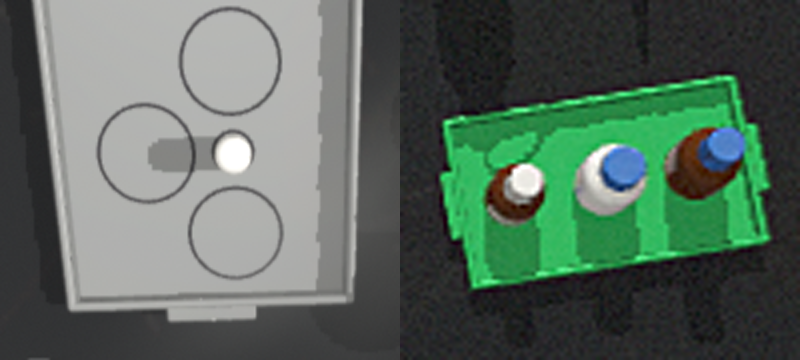

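The left half shows the vial undisturbed on its mark at (316,136) in the full frame, as predicted. The right half shows all three bottles upright in the green tray. Now I'll grasp the vial.

Call:
{"name": "drive_tool", "arguments": {"moves": [{"offset": [0, 25, -10], "delta_rot": [0, 0, 0], "hand": 0}, {"offset": [0, 44, -40], "delta_rot": [0, 0, 0], "hand": 0}, {"offset": [0, 44, -85], "delta_rot": [0, 0, 0], "hand": 0}, {"offset": [0, 44, -130], "delta_rot": [0, 0, 0], "hand": 0}, {"offset": [0, 44, -170], "delta_rot": [0, 0, 0], "hand": 0}, {"offset": [0, 44, -200], "delta_rot": [0, 0, 0], "hand": 0}, {"offset": [0, 44, -213], "delta_rot": [0, 0, 0], "hand": 0}, {"offset": [0, 44, -213], "delta_rot": [0, 0, 0], "hand": 0}]}}

```text
clock: 24.25
tcp_pos: [549.6, 343.6, 31.8]
ee_rot: [0.709, 0.705, -0.002, -0.001]
contact_force: [-1.0, -0.4, 0.2]
gripper_width: 0.996
finger_force: 0.0
```

Call:
{"name": "drive_tool", "arguments": {"moves": [{"offset": [0, 0, 0], "delta_rot": [0, 0, 0], "hand": 80}, {"offset": [0, 0, 0], "delta_rot": [0, 0, 0], "hand": 120}, {"offset": [0, 0, 0], "delta_rot": [0, 0, 0], "hand": 150}, {"offset": [0, 0, 0], "delta_rot": [0, 0, 0], "hand": 165}, {"offset": [0, 0, 0], "delta_rot": [0, 0, 0], "hand": 180}, {"offset": [0, 0, 0], "delta_rot": [0, 0, 0], "hand": 195}, {"offset": [0, 0, 0], "delta_rot": [0, 0, 0], "hand": 220}, {"offset": [0, 0, 0], "delta_rot": [0, 0, 0], "hand": 255}], "squeeze": 30}}

```text
clock: 25.05
tcp_pos: [550.4, 344.8, 33.9]
ee_rot: [0.709, 0.705, 0.0, 0.0]
contact_force: [-0.9, 0.2, 5.7]
gripper_width: 0.247
finger_force: 29.3
```

Call:
{"name": "drive_tool", "arguments": {"moves": [{"offset": [0, 0, 5], "delta_rot": [0, 0, 0], "hand": 255}, {"offset": [0, 0, 20], "delta_rot": [0, 0, 0], "hand": 255}, {"offset": [0, 0, 50], "delta_rot": [0, 0, 0], "hand": 255}, {"offset": [0, 0, 85], "delta_rot": [0, 0, 0], "hand": 255}, {"offset": [0, -5, 115], "delta_rot": [0, 0, 0], "hand": 255}, {"offset": [0, -20, 140], "delta_rot": [0, 0, 0], "hand": 255}, {"offset": [0, -45, 145], "delta_rot": [0, 0, 0], "hand": 255}, {"offset": [1, -80, 145], "delta_rot": [0, 0, 0], "hand": 255}]}}

```text
clock: 25.85
tcp_pos: [551.6, 265.3, 181.0]
ee_rot: [0.708, 0.706, 0.002, 0.001]
contact_force: [0.2, -0.2, -0.7]
gripper_width: 0.247
finger_force: 29.4
```

Call:
{"name": "drive_tool", "arguments": {"moves": [{"offset": [1, -40, 0], "delta_rot": [0, 0, 0], "hand": 255}, {"offset": [2, -80, 0], "delta_rot": [0, 0, 0], "hand": 255}, {"offset": [3, -120, 0], "delta_rot": [0, 0, 0], "hand": 255}, {"offset": [4, -160, 0], "delta_rot": [0, 0, 0], "hand": 255}, {"offset": [4, -200, 0], "delta_rot": [0, 0, 0], "hand": 255}, {"offset": [4, -235, 0], "delta_rot": [0, 0, 0], "hand": 255}, {"offset": [4, -262, 0], "delta_rot": [0, 0, 0], "hand": 255}, {"offset": [4, -273, 0], "delta_rot": [0, 0, 0], "hand": 255}]}}

```text
clock: 26.65
tcp_pos: [555.3, -10.7, 179.3]
ee_rot: [0.71, 0.704, 0.0, 0.001]
contact_force: [-0.2, -0.1, 0.0]
gripper_width: 0.242
finger_force: 29.4
```

Run:
```python
from h import *
st(); c=robot.get_calibration("wrist"); im=robot.get_image("wrist")[:,:,::-1]
cv2.imwrite("pics/w3.png",im); print(proj(c,[(555,-8,61),(555,-8,140)]))
```

```text
t 26.65 tcp [555.3 -10.7 179.3] eul [[0.008, 1.0, 0.001], [1.0, -0.008, -0.001], [-0.001, 0.001, -1.0]] q [-0.16  0.45  1.53 -0.    1.15 -0.15] w 0.242 F [-0.2 -0.1  0. ]
[[315.79524854 191.26043771]
 [315.77322294 222.46379342]]
```

View pics/w3.png

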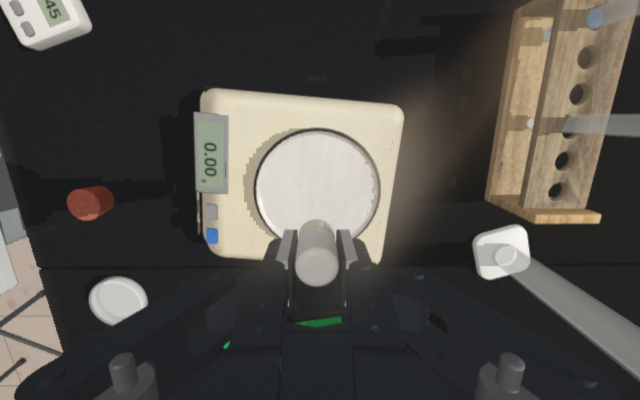

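The wrist view shows the pan's ellipse centred at about (318,189) and the vial held upright at about (317,255). The offset from the target is about 1 mm.

Call:
{"name": "drive_tool", "arguments": {"moves": [{"offset": [1, 1, -20], "delta_rot": [0, 0, 0], "hand": 255}, {"offset": [1, 1, -45], "delta_rot": [0, 0, 0], "hand": 255}, {"offset": [1, 1, -65], "delta_rot": [0, 0, 0], "hand": 255}, {"offset": [1, 1, -78], "delta_rot": [0, 0, 0], "hand": 255}, {"offset": [1, 1, -83], "delta_rot": [0, 0, 0], "hand": 255}, {"offset": [1, 1, -86], "delta_rot": [0, 0, 0], "hand": 255}, {"offset": [1, 1, -88], "delta_rot": [0, 0, 0], "hand": 255}, {"offset": [1, 1, -88], "delta_rot": [0, 0, 0], "hand": 255}]}}

```text
clock: 27.5
tcp_pos: [556.5, -7.3, 90.9]
ee_rot: [0.709, 0.705, 0.0, 0.0]
contact_force: [0.6, -0.0, -0.1]
gripper_width: 0.245
finger_force: 29.4
```

Call:
{"name": "drive_tool", "arguments": {"moves": [{"offset": [0, 0, -1], "delta_rot": [0, 0, 0], "hand": 255}, {"offset": [0, 0, -1], "delta_rot": [0, 0, 0], "hand": 255}, {"offset": [0, 0, -1.5], "delta_rot": [0, 0, 0], "hand": 255}, {"offset": [0, 0, -1.5], "delta_rot": [0, 0, 0], "hand": 255}, {"offset": [0, 0, -1.5], "delta_rot": [0, 0, 0], "hand": 255}, {"offset": [0, 0, -1.5], "delta_rot": [0, 0, 0], "hand": 255}, {"offset": [0, 0, -1.5], "delta_rot": [0, 0, 0], "hand": 255}, {"offset": [0, 0, -1.5], "delta_rot": [0, 0, 0], "hand": 255}]}}

```text
clock: 28.3
tcp_pos: [556.5, -7.4, 89.7]
ee_rot: [0.709, 0.705, 0.0, 0.001]
contact_force: [-2.3, -0.9, 4.5]
gripper_width: 0.245
finger_force: 29.8
```

Call:
{"name": "drive_tool", "arguments": {"moves": [{"offset": [0, 0, 0], "delta_rot": [0, 0, 0], "hand": 175}, {"offset": [0, 0, 0], "delta_rot": [0, 0, 0], "hand": 150}, {"offset": [0, 0, 0], "delta_rot": [0, 0, 0], "hand": 110}, {"offset": [0, 0, 0], "delta_rot": [0, 0, 0], "hand": 60}, {"offset": [0, 0, 10], "delta_rot": [0, 0, 0], "hand": 0}, {"offset": [0, 0, 40], "delta_rot": [0, 0, 0], "hand": 0}, {"offset": [0, 0, 80], "delta_rot": [0, 0, 0], "hand": 0}, {"offset": [0, 0, 125], "delta_rot": [0, 0, 0], "hand": 0}]}}

```text
clock: 29.1
tcp_pos: [555.5, -7.2, 215.1]
ee_rot: [0.709, 0.705, -0.001, -0.001]
contact_force: [1.1, -0.3, -0.6]
gripper_width: 1.0
finger_force: 0.0
```

Call:
{"name": "drive_tool", "arguments": {"moves": [{"offset": [-2, -15, 15], "delta_rot": [0, 0, 0], "hand": 0}, {"offset": [-8, -50, 35], "delta_rot": [0, 0, 0], "hand": 0}, {"offset": [-16, -95, 45], "delta_rot": [0, 0, 0], "hand": 0}, {"offset": [-24, -140, 45], "delta_rot": [0, 0, 0], "hand": 0}, {"offset": [-30, -160, 45], "delta_rot": [0, 0, 0], "hand": 0}, {"offset": [-30, -160, 45], "delta_rot": [0, 0, 0], "hand": 0}, {"offset": [-30, -160, 45], "delta_rot": [0, 0, 0], "hand": 0}, {"offset": [-30, -160, 45], "delta_rot": [0, 0, 0], "hand": 0}]}}

```text
clock: 29.9
tcp_pos: [526.4, -166.3, 259.1]
ee_rot: [0.709, 0.706, 0.0, 0.0]
contact_force: [0.3, 0.6, 0.6]
gripper_width: 1.0
finger_force: 0.0
```

Run:
```python
from h import *
st(); c=robot.get_calibration("wrist"); im=robot.get_image("wrist")[:,:,::-1]
cv2.imwrite("pics/w4.png",im); print(proj(c,[(556,-7,61),(556.5,-7.4,104)]))
```

```text
t 29.9 tcp [ 526.4 -166.3  259.1] eul [[0.004, 1.0, 0.0], [1.0, -0.004, 0.0], [0.0, 0.0, -1.0]] q [-0.45  0.38  1.42  0.    1.34 -0.44] w 1.0 F [0.3 0.6 0.6]
[[344.08625659  25.33127222]
 [349.25324217  10.73900336]]
```

View pics/w4.png

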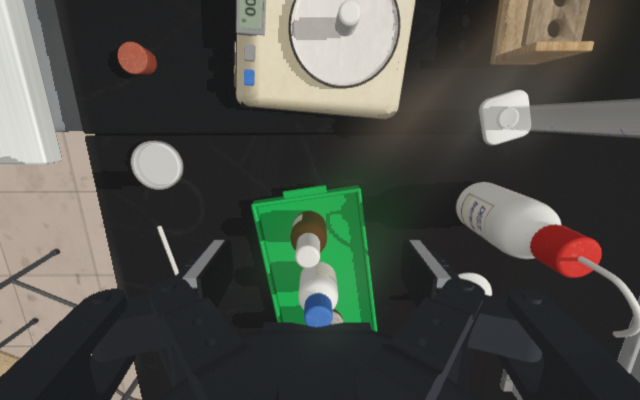

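The vial stands on the pan, cap at (348,10) and base near the pan's centre column (344), and the green tray is as I left it. Now I'll return the white-cap bottle.

Call:
{"name": "drive_tool", "arguments": {"moves": [{"offset": [-4, -35, 0], "delta_rot": [0, 0, 0], "hand": 0}, {"offset": [-8, -68, -10], "delta_rot": [0, 0, 0], "hand": 0}, {"offset": [-10, -80, -35], "delta_rot": [0, 0, 0], "hand": 0}, {"offset": [-10, -80, -75], "delta_rot": [0, 0, 0], "hand": 0}, {"offset": [-10, -80, -115], "delta_rot": [0, 0, 0], "hand": 0}, {"offset": [-10, -80, -148], "delta_rot": [0, 0, 0], "hand": 0}, {"offset": [-10, -80, -162], "delta_rot": [0, 0, 0], "hand": 0}, {"offset": [-10, -80, -162], "delta_rot": [0, 0, 0], "hand": 0}]}}

```text
clock: 30.75
tcp_pos: [515.4, -245.4, 94.4]
ee_rot: [0.708, 0.706, -0.0, -0.003]
contact_force: [0.6, -0.2, 0.6]
gripper_width: 1.002
finger_force: 0.0
```

Call:
{"name": "drive_tool", "arguments": {"moves": [{"offset": [0, 0, 0], "delta_rot": [0, 0, 0], "hand": 60}, {"offset": [0, 0, 0], "delta_rot": [0, 0, 0], "hand": 110}, {"offset": [0, 0, 0], "delta_rot": [0, 0, 0], "hand": 140}, {"offset": [0, 0, 0], "delta_rot": [0, 0, 0], "hand": 170}, {"offset": [0, 0, 0], "delta_rot": [0, 0, 0], "hand": 200}, {"offset": [0, 0, 0], "delta_rot": [0, 0, 0], "hand": 255}, {"offset": [0, 0, 0], "delta_rot": [0, 0, 0], "hand": 255}, {"offset": [0, 0, 0], "delta_rot": [0, 0, 0], "hand": 255}], "squeeze": 60}}

```text
clock: 31.55
tcp_pos: [516.5, -247.7, 98.0]
ee_rot: [0.709, 0.705, 0.0, 0.001]
contact_force: [-1.2, 1.8, 5.2]
gripper_width: 0.312
finger_force: 58.7
```

Call:
{"name": "drive_tool", "arguments": {"moves": [{"offset": [0, 0, 6], "delta_rot": [0, 0, 0], "hand": 255}, {"offset": [0, 0, 20], "delta_rot": [0, 0, 0], "hand": 255}, {"offset": [0, 0, 45], "delta_rot": [0, 0, 0], "hand": 255}, {"offset": [0, 0, 75], "delta_rot": [0, 0, 0], "hand": 255}, {"offset": [0, 0, 105], "delta_rot": [0, 0, 0], "hand": 255}, {"offset": [0, 0, 132], "delta_rot": [0, 0, 0], "hand": 255}, {"offset": [0, 10, 155], "delta_rot": [0, 0, 0], "hand": 255}, {"offset": [0, 35, 163], "delta_rot": [0, 0, 0], "hand": 255}]}}

```text
clock: 32.35
tcp_pos: [516.8, -213.8, 262.6]
ee_rot: [0.71, 0.705, 0.0, 0.002]
contact_force: [0.9, 0.5, -1.4]
gripper_width: 0.315
finger_force: 59.2
```

Call:
{"name": "drive_tool", "arguments": {"moves": [{"offset": [-1, 36, 0], "delta_rot": [0, 0, 0], "hand": 255}, {"offset": [-3, 80, 0], "delta_rot": [0, 0, 0], "hand": 255}, {"offset": [-5, 126, 0], "delta_rot": [0, 0, 0], "hand": 255}, {"offset": [-7, 172, 0], "delta_rot": [0, 0, 0], "hand": 255}, {"offset": [-9, 218, 0], "delta_rot": [0, 0, 0], "hand": 255}, {"offset": [-11, 264, 0], "delta_rot": [0, 0, 0], "hand": 255}, {"offset": [-13, 310, 0], "delta_rot": [0, 0, 0], "hand": 255}, {"offset": [-14, 356, 0], "delta_rot": [0, 0, 0], "hand": 255}]}}

```text
clock: 33.15
tcp_pos: [501.6, 145.5, 260.2]
ee_rot: [0.709, 0.705, 0.0, 0.0]
contact_force: [-0.2, -0.1, -2.1]
gripper_width: 0.32
finger_force: 59.2
```

Call:
{"name": "drive_tool", "arguments": {"moves": [{"offset": [-1, 46, 0], "delta_rot": [0, 0, 0], "hand": 255}, {"offset": [-3, 90, 0], "delta_rot": [0, 0, 0], "hand": 255}, {"offset": [-5, 132, 0], "delta_rot": [0, 0, 0], "hand": 255}, {"offset": [-7, 168, 0], "delta_rot": [0, 0, 0], "hand": 255}, {"offset": [-8, 192, 0], "delta_rot": [0, 0, 0], "hand": 255}, {"offset": [-8, 200, -15], "delta_rot": [0, 0, 0], "hand": 255}, {"offset": [-8, 200, -45], "delta_rot": [0, 0, 0], "hand": 255}, {"offset": [-8, 200, -80], "delta_rot": [0, 0, 0], "hand": 255}]}}

```text
clock: 33.95
tcp_pos: [494.3, 343.4, 179.1]
ee_rot: [0.709, 0.705, 0.001, 0.0]
contact_force: [-0.4, 0.5, -2.4]
gripper_width: 0.319
finger_force: 59.3
```

Call:
{"name": "drive_tool", "arguments": {"moves": [{"offset": [0, 0, -35], "delta_rot": [0, 0, 0], "hand": 255}, {"offset": [0, 0, -60], "delta_rot": [0, 0, 0], "hand": 255}, {"offset": [0, 0, -74], "delta_rot": [0, 0, 0], "hand": 255}, {"offset": [0, 0, -79], "delta_rot": [0, 0, 0], "hand": 255}, {"offset": [0, 0, -81], "delta_rot": [0, 0, 0], "hand": 255}, {"offset": [0, 0, -82], "delta_rot": [0, 0, 0], "hand": 255}, {"offset": [0, 0, -83], "delta_rot": [0, 0, 0], "hand": 255}, {"offset": [0, 0, -83], "delta_rot": [0, 0, 0], "hand": 255}]}}

```text
clock: 34.75
tcp_pos: [494.7, 343.9, 98.1]
ee_rot: [0.709, 0.705, 0.001, 0.0]
contact_force: [-1.6, 0.1, 3.6]
gripper_width: 0.311
finger_force: 59.8
```

Call:
{"name": "drive_tool", "arguments": {"moves": [{"offset": [0, 0, 0], "delta_rot": [0, 0, 0], "hand": 140}, {"offset": [0, 0, 0], "delta_rot": [0, 0, 0], "hand": 100}, {"offset": [0, 0, 0], "delta_rot": [0, 0, 0], "hand": 50}, {"offset": [0, 0, 0], "delta_rot": [0, 0, 0], "hand": 0}, {"offset": [0, 0, 10], "delta_rot": [0, 0, 0], "hand": 0}, {"offset": [0, 0, 40], "delta_rot": [0, 0, 0], "hand": 0}, {"offset": [0, 0, 85], "delta_rot": [0, 0, 0], "hand": 0}, {"offset": [0, -10, 130], "delta_rot": [0, 0, 0], "hand": 0}]}}

```text
clock: 35.55
tcp_pos: [493.8, 334.2, 228.6]
ee_rot: [0.709, 0.706, -0.0, -0.0]
contact_force: [1.1, 1.5, -1.5]
gripper_width: 1.0
finger_force: 0.0
```

Call:
{"name": "drive_tool", "arguments": {"moves": [{"offset": [2, -40, 15], "delta_rot": [0, 0, 0], "hand": 0}, {"offset": [4, -88, 30], "delta_rot": [0, 0, 0], "hand": 0}, {"offset": [6, -136, 33], "delta_rot": [0, 0, 0], "hand": 0}, {"offset": [9, -184, 33], "delta_rot": [0, 0, 0], "hand": 0}, {"offset": [11, -232, 33], "delta_rot": [0, 0, 0], "hand": 0}, {"offset": [14, -280, 33], "delta_rot": [0, 0, 0], "hand": 0}, {"offset": [17, -328, 33], "delta_rot": [0, 0, 0], "hand": 0}, {"offset": [20, -376, 33], "delta_rot": [0, 0, 0], "hand": 0}]}}

```text
clock: 36.35
tcp_pos: [514.0, -44.2, 260.8]
ee_rot: [0.709, 0.705, 0.0, 0.001]
contact_force: [1.4, 0.4, -0.6]
gripper_width: 0.999
finger_force: 0.0
```

Call:
{"name": "drive_tool", "arguments": {"moves": [{"offset": [2, -48, 0], "delta_rot": [0, 0, 0], "hand": 0}, {"offset": [5, -96, 0], "delta_rot": [0, 0, 0], "hand": 0}, {"offset": [8, -144, 0], "delta_rot": [0, 0, 0], "hand": 0}, {"offset": [11, -190, 0], "delta_rot": [0, 0, 0], "hand": 0}, {"offset": [13, -232, 0], "delta_rot": [0, 0, 0], "hand": 0}, {"offset": [14, -265, 0], "delta_rot": [0, 0, 0], "hand": 0}, {"offset": [14, -284, -12], "delta_rot": [0, 0, 0], "hand": 0}, {"offset": [14, -287, -45], "delta_rot": [0, 0, 0], "hand": 0}]}}

```text
clock: 37.15
tcp_pos: [529.0, -332.4, 216.8]
ee_rot: [0.71, 0.705, 0.0, 0.004]
contact_force: [0.0, 0.9, -0.7]
gripper_width: 1.0
finger_force: 0.0
```

Call:
{"name": "drive_tool", "arguments": {"moves": [{"offset": [0, 0, -40], "delta_rot": [0, 0, 0], "hand": 0}, {"offset": [0, 0, -80], "delta_rot": [0, 0, 0], "hand": 0}, {"offset": [0, 0, -102], "delta_rot": [0, 0, 0], "hand": 0}, {"offset": [0, 0, -110], "delta_rot": [0, 0, 0], "hand": 60}, {"offset": [0, 0, -110], "delta_rot": [0, 0, 0], "hand": 100}, {"offset": [0, 0, -110], "delta_rot": [0, 0, 0], "hand": 130}, {"offset": [0, 0, -110], "delta_rot": [0, 0, 0], "hand": 170}, {"offset": [0, 0, -110], "delta_rot": [0, 0, 0], "hand": 255}]}}

```text
clock: 37.95
tcp_pos: [529.0, -330.0, 107.1]
ee_rot: [0.709, 0.705, 0.0, 0.002]
contact_force: [-1.9, 0.6, 5.9]
gripper_width: 0.381
finger_force: 59.3
```

Call:
{"name": "drive_tool", "arguments": {"moves": [{"offset": [0, 0, 6], "delta_rot": [0, 0, 0], "hand": 255}, {"offset": [0, 0, 20], "delta_rot": [0, 0, 0], "hand": 255}, {"offset": [0, 0, 45], "delta_rot": [0, 0, 0], "hand": 255}, {"offset": [0, 0, 75], "delta_rot": [0, 0, 0], "hand": 255}, {"offset": [0, 0, 105], "delta_rot": [0, 0, 0], "hand": 255}, {"offset": [0, 2, 132], "delta_rot": [0, 0, 0], "hand": 255}, {"offset": [0, 15, 150], "delta_rot": [0, 0, 0], "hand": 255}, {"offset": [1, 45, 155], "delta_rot": [0, 0, 0], "hand": 255}]}}

```text
clock: 38.75
tcp_pos: [529.6, -286.1, 263.5]
ee_rot: [0.71, 0.704, 0.0, 0.003]
contact_force: [0.9, 1.3, -2.1]
gripper_width: 0.379
finger_force: 59.7
```

Call:
{"name": "drive_tool", "arguments": {"moves": [{"offset": [1, 36, 0], "delta_rot": [0, 0, 0], "hand": 255}, {"offset": [3, 80, 0], "delta_rot": [0, 0, 0], "hand": 255}, {"offset": [5, 126, 0], "delta_rot": [0, 0, 0], "hand": 255}, {"offset": [7, 172, 0], "delta_rot": [0, 0, 0], "hand": 255}, {"offset": [9, 218, 0], "delta_rot": [0, 0, 0], "hand": 255}, {"offset": [11, 264, 0], "delta_rot": [0, 0, 0], "hand": 255}, {"offset": [13, 310, 0], "delta_rot": [0, 0, 0], "hand": 255}, {"offset": [14, 356, 0], "delta_rot": [0, 0, 0], "hand": 255}]}}

```text
clock: 39.55
tcp_pos: [543.0, 73.5, 261.2]
ee_rot: [0.709, 0.705, 0.001, 0.001]
contact_force: [0.6, -0.1, -0.8]
gripper_width: 0.381
finger_force: 59.7
```

Call:
{"name": "drive_tool", "arguments": {"moves": [{"offset": [1, 46, 0], "delta_rot": [0, 0, 0], "hand": 255}, {"offset": [3, 92, 0], "delta_rot": [0, 0, 0], "hand": 255}, {"offset": [5, 136, 0], "delta_rot": [0, 0, 0], "hand": 255}, {"offset": [7, 176, 0], "delta_rot": [0, 0, 0], "hand": 255}, {"offset": [8, 206, 0], "delta_rot": [0, 0, 0], "hand": 255}, {"offset": [8, 220, -15], "delta_rot": [0, 0, 0], "hand": 255}, {"offset": [8, 220, -45], "delta_rot": [0, 0, 0], "hand": 255}, {"offset": [8, 220, -80], "delta_rot": [0, 0, 0], "hand": 255}]}}

```text
clock: 40.35
tcp_pos: [551.4, 291.7, 179.7]
ee_rot: [0.709, 0.706, 0.001, 0.001]
contact_force: [0.6, -0.2, -1.8]
gripper_width: 0.382
finger_force: 59.7
```

Call:
{"name": "drive_tool", "arguments": {"moves": [{"offset": [0, 0, -35], "delta_rot": [0, 0, 0], "hand": 255}, {"offset": [0, 0, -58], "delta_rot": [0, 0, 0], "hand": 255}, {"offset": [0, 0, -68], "delta_rot": [0, 0, 0], "hand": 255}, {"offset": [0, 0, -72], "delta_rot": [0, 0, 0], "hand": 255}, {"offset": [0, 0, -73], "delta_rot": [0, 0, 0], "hand": 255}, {"offset": [0, 0, -74], "delta_rot": [0, 0, 0], "hand": 255}, {"offset": [0, 0, -75], "delta_rot": [0, 0, 0], "hand": 255}, {"offset": [0, 0, -75], "delta_rot": [0, 0, 0], "hand": 255}]}}

```text
clock: 41.15
tcp_pos: [552.0, 292.1, 107.1]
ee_rot: [0.709, 0.705, 0.002, 0.001]
contact_force: [-2.7, 0.6, 7.3]
gripper_width: 0.384
finger_force: 60.6
```

Call:
{"name": "drive_tool", "arguments": {"moves": [{"offset": [0, 0, 0], "delta_rot": [0, 0, 0], "hand": 140}, {"offset": [0, 0, 0], "delta_rot": [0, 0, 0], "hand": 100}, {"offset": [0, 0, 0], "delta_rot": [0, 0, 0], "hand": 50}, {"offset": [0, 0, 0], "delta_rot": [0, 0, 0], "hand": 0}, {"offset": [0, 0, 10], "delta_rot": [0, 0, 0], "hand": 0}, {"offset": [0, 0, 40], "delta_rot": [0, 0, 0], "hand": 0}, {"offset": [0, 0, 85], "delta_rot": [0, 0, 0], "hand": 0}, {"offset": [0, -10, 130], "delta_rot": [0, 0, 0], "hand": 0}]}}

```text
clock: 41.95
tcp_pos: [550.7, 282.3, 236.5]
ee_rot: [0.708, 0.706, -0.0, -0.0]
contact_force: [0.9, 0.4, -0.1]
gripper_width: 0.998
finger_force: 0.0
```

Call:
{"name": "drive_tool", "arguments": {"moves": [{"offset": [0, -40, 15], "delta_rot": [0, 0, 0], "hand": 0}, {"offset": [-1, -88, 25], "delta_rot": [0, 0, 0], "hand": 0}, {"offset": [-2, -136, 25], "delta_rot": [0, 0, 0], "hand": 0}, {"offset": [-3, -184, 25], "delta_rot": [0, 0, 0], "hand": 0}, {"offset": [-4, -232, 25], "delta_rot": [0, 0, 0], "hand": 0}, {"offset": [-5, -280, 25], "delta_rot": [0, 0, 0], "hand": 0}, {"offset": [-6, -328, 25], "delta_rot": [0, 0, 0], "hand": 0}, {"offset": [-7, -376, 25], "delta_rot": [0, 0, 0], "hand": 0}]}}

```text
clock: 42.75
tcp_pos: [543.9, -96.2, 260.8]
ee_rot: [0.709, 0.705, 0.0, 0.001]
contact_force: [0.4, -0.3, 1.0]
gripper_width: 1.0
finger_force: 0.0
```

Call:
{"name": "drive_tool", "arguments": {"moves": [{"offset": [-1, -48, 0], "delta_rot": [0, 0, 0], "hand": 0}, {"offset": [-2, -96, 0], "delta_rot": [0, 0, 0], "hand": 0}, {"offset": [-3, -144, 0], "delta_rot": [0, 0, 0], "hand": 0}, {"offset": [-4, -192, 0], "delta_rot": [0, 0, 0], "hand": 0}, {"offset": [-4, -240, 0], "delta_rot": [0, 0, 0], "hand": 0}, {"offset": [-4, -282, 0], "delta_rot": [0, 0, 0], "hand": 0}, {"offset": [-4, -308, -5], "delta_rot": [0, 0, 0], "hand": 0}, {"offset": [-4, -316, -30], "delta_rot": [0, 0, 0], "hand": 0}]}}

```text
clock: 43.55
tcp_pos: [540.3, -414.7, 232.6]
ee_rot: [0.71, 0.704, -0.0, 0.004]
contact_force: [-0.1, -0.4, 0.0]
gripper_width: 0.999
finger_force: 0.0
```

Call:
{"name": "drive_tool", "arguments": {"moves": [{"offset": [0, 0, -40], "delta_rot": [0, 0, 0], "hand": 0}, {"offset": [0, 0, -80], "delta_rot": [0, 0, 0], "hand": 0}, {"offset": [0, 0, -106], "delta_rot": [0, 0, 0], "hand": 0}, {"offset": [0, 0, -115], "delta_rot": [0, 0, 0], "hand": 60}, {"offset": [0, 0, -115], "delta_rot": [0, 0, 0], "hand": 100}, {"offset": [0, 0, -115], "delta_rot": [0, 0, 0], "hand": 130}, {"offset": [0, 0, -115], "delta_rot": [0, 0, 0], "hand": 170}, {"offset": [0, 0, -115], "delta_rot": [0, 0, 0], "hand": 255}]}}

```text
clock: 44.35
tcp_pos: [541.0, -411.2, 117.5]
ee_rot: [0.709, 0.705, 0.0, 0.002]
contact_force: [-1.3, 0.6, 7.3]
gripper_width: 0.344
finger_force: 59.4
```

Call:
{"name": "drive_tool", "arguments": {"moves": [{"offset": [0, 0, 6], "delta_rot": [0, 0, 0], "hand": 255}, {"offset": [0, 0, 20], "delta_rot": [0, 0, 0], "hand": 255}, {"offset": [0, 0, 45], "delta_rot": [0, 0, 0], "hand": 255}, {"offset": [0, 0, 75], "delta_rot": [0, 0, 0], "hand": 255}, {"offset": [0, 0, 105], "delta_rot": [0, 0, 0], "hand": 255}, {"offset": [0, 2, 135], "delta_rot": [0, 0, 0], "hand": 255}, {"offset": [0, 15, 158], "delta_rot": [0, 0, 0], "hand": 255}, {"offset": [0, 45, 165], "delta_rot": [0, 0, 0], "hand": 255}]}}

```text
clock: 45.15
tcp_pos: [540.4, -367.3, 283.6]
ee_rot: [0.71, 0.704, -0.0, 0.003]
contact_force: [0.0, -0.6, -2.5]
gripper_width: 0.347
finger_force: 59.8
```

Call:
{"name": "drive_tool", "arguments": {"moves": [{"offset": [0, 40, 0], "delta_rot": [0, 0, 0], "hand": 255}, {"offset": [1, 86, 0], "delta_rot": [0, 0, 0], "hand": 255}, {"offset": [1, 132, 0], "delta_rot": [0, 0, 0], "hand": 255}, {"offset": [2, 178, 0], "delta_rot": [0, 0, 0], "hand": 255}, {"offset": [2, 224, 0], "delta_rot": [0, 0, 0], "hand": 255}, {"offset": [3, 270, 0], "delta_rot": [0, 0, 0], "hand": 255}, {"offset": [3, 316, 0], "delta_rot": [0, 0, 0], "hand": 255}, {"offset": [4, 362, 0], "delta_rot": [0, 0, 0], "hand": 255}]}}

```text
clock: 45.95
tcp_pos: [543.7, -1.4, 280.9]
ee_rot: [0.709, 0.705, 0.0, 0.0]
contact_force: [0.5, 0.8, -2.3]
gripper_width: 0.342
finger_force: 59.8
```

Call:
{"name": "drive_tool", "arguments": {"moves": [{"offset": [0, 46, 0], "delta_rot": [0, 0, 0], "hand": 255}, {"offset": [1, 92, 0], "delta_rot": [0, 0, 0], "hand": 255}, {"offset": [1, 138, 0], "delta_rot": [0, 0, 0], "hand": 255}, {"offset": [2, 184, 0], "delta_rot": [0, 0, 0], "hand": 255}, {"offset": [2, 230, 0], "delta_rot": [0, 0, 0], "hand": 255}, {"offset": [3, 274, 0], "delta_rot": [0, 0, 0], "hand": 255}, {"offset": [3, 316, 0], "delta_rot": [0, 0, 0], "hand": 255}, {"offset": [4, 352, 0], "delta_rot": [0, 0, 0], "hand": 255}]}}

```text
clock: 46.75
tcp_pos: [547.4, 351.0, 280.7]
ee_rot: [0.708, 0.706, 0.0, -0.0]
contact_force: [0.8, 0.1, -2.5]
gripper_width: 0.348
finger_force: 59.8
```

Call:
{"name": "drive_tool", "arguments": {"moves": [{"offset": [0, 28, 0], "delta_rot": [0, 0, 0], "hand": 255}, {"offset": [0, 44, 0], "delta_rot": [0, 0, 0], "hand": 255}, {"offset": [0, 50, -10], "delta_rot": [0, 0, 0], "hand": 255}, {"offset": [0, 50, -35], "delta_rot": [0, 0, 0], "hand": 255}, {"offset": [0, 50, -70], "delta_rot": [0, 0, 0], "hand": 255}, {"offset": [0, 50, -105], "delta_rot": [0, 0, 0], "hand": 255}, {"offset": [0, 50, -135], "delta_rot": [0, 0, 0], "hand": 255}, {"offset": [0, 50, -152], "delta_rot": [0, 0, 0], "hand": 255}]}}

```text
clock: 47.55
tcp_pos: [546.9, 396.8, 124.4]
ee_rot: [0.709, 0.705, -0.003, -0.001]
contact_force: [0.1, 0.2, -3.3]
gripper_width: 0.349
finger_force: 59.8
```

Call:
{"name": "drive_tool", "arguments": {"moves": [{"offset": [0, 0, -7], "delta_rot": [0, 0, 0], "hand": 255}, {"offset": [0, 0, -10], "delta_rot": [0, 0, 0], "hand": 255}, {"offset": [0, 0, -11], "delta_rot": [0, 0, 0], "hand": 255}, {"offset": [0, 0, -12], "delta_rot": [0, 0, 0], "hand": 255}, {"offset": [0, 0, -13], "delta_rot": [0, 0, 0], "hand": 255}, {"offset": [0, 0, -13], "delta_rot": [0, 0, 0], "hand": 255}, {"offset": [0, 0, -13], "delta_rot": [0, 0, 0], "hand": 255}, {"offset": [0, 0, -13], "delta_rot": [0, 0, 0], "hand": 255}]}}

```text
clock: 48.35
tcp_pos: [548.8, 399.3, 117.6]
ee_rot: [0.709, 0.705, 0.002, 0.0]
contact_force: [-2.1, -1.1, 6.5]
gripper_width: 0.348
finger_force: 61.0
```

Resting on the floor; release, rise, and check.

Call:
{"name": "drive_tool", "arguments": {"moves": [{"offset": [0, 0, 0], "delta_rot": [0, 0, 0], "hand": 140}, {"offset": [0, 0, 0], "delta_rot": [0, 0, 0], "hand": 100}, {"offset": [0, 0, 0], "delta_rot": [0, 0, 0], "hand": 50}, {"offset": [0, 0, 0], "delta_rot": [0, 0, 0], "hand": 0}, {"offset": [0, 0, 10], "delta_rot": [0, 0, 0], "hand": 0}, {"offset": [0, 0, 40], "delta_rot": [0, 0, 0], "hand": 0}, {"offset": [0, 0, 85], "delta_rot": [0, 0, 0], "hand": 0}, {"offset": [0, 0, 130], "delta_rot": [0, 0, 0], "hand": 0}]}}

```text
clock: 49.15
tcp_pos: [547.9, 398.5, 246.6]
ee_rot: [0.709, 0.705, -0.0, -0.0]
contact_force: [0.6, 0.2, -0.1]
gripper_width: 0.999
finger_force: 0.0
```

Call:
{"name": "drive_tool", "arguments": {"moves": [{"offset": [-2, -30, 15], "delta_rot": [0, 0, 0], "hand": 0}, {"offset": [-5, -75, 45], "delta_rot": [0, 0, 0], "hand": 0}, {"offset": [-10, -120, 55], "delta_rot": [0, 0, 0], "hand": 0}, {"offset": [-20, -165, 55], "delta_rot": [0, 0, 0], "hand": 0}, {"offset": [-30, -205, 55], "delta_rot": [0, 0, 0], "hand": 0}, {"offset": [-40, -220, 55], "delta_rot": [0, 0, 0], "hand": 0}, {"offset": [-40, -220, 55], "delta_rot": [0, 0, 0], "hand": 0}, {"offset": [-40, -220, 55], "delta_rot": [0, 0, 0], "hand": 0}]}}

```text
clock: 49.95
tcp_pos: [508.5, 178.8, 300.7]
ee_rot: [0.709, 0.705, 0.001, 0.0]
contact_force: [0.4, 0.3, 0.2]
gripper_width: 0.999
finger_force: 0.0
```

Run:
```python
from h import *
st(); t=robot.get_image("top")[:,:,::-1]; a=cv2.imread("pics/top0.png")
w=robot.get_image("wrist")[:,:,::-1]
r=lambda im:cv2.resize(im[150:222,180:255],(400,384),interpolation=cv2.INTER_CUBIC)
cv2.imwrite("pics/fin.png",np.vstack([np.hstack([r(a),r(t)]),np.hstack([cv2.resize(t[150:222,280:355],(400,216)),cv2.resize(w,(400,216))])]))
```

```text
t 49.95 tcp [508.5 178.8 300.7] eul [[0.006, 1.0, 0.002], [1.0, -0.006, 0.001], [0.001, 0.002, -1.0]] q [0.2  0.33 1.38 0.   1.43 0.2 ] w 0.999 F [0.4 0.3 0.2]
```

View pics/fin.png

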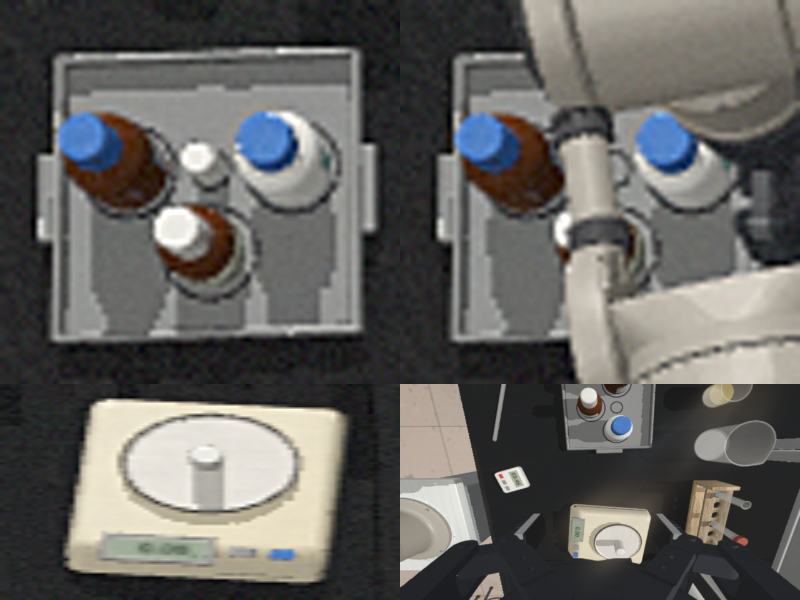

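After the return, the blue cap is at (487,140) against (88,140)+400 before, and the white bottle's cap is at (666,140) against (266,140)+400. The white-cap bottle is on its ring and the vial stands at the pan's centre.

```bash
python3 -c "
from cell import robot
print(robot.sign_off())"
```

```text
the job is handed in; nothing more can be done
None
```

I handed the job in at about 50 s with the vial standing in the middle of the balance pan and all three bottles back upright on their own marks; the final pictures matched the start, but sign-off returned no verdict.

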